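# Hold a sample tube out over the viewing lamp

### The job

Take the orange-capped tube from the rack and, without dropping it, lower it into the hole of the white carrier board until its collar rests on the board, and let go of it. Then take the board by its upright dark metal grip and slide it outward along the blue riser until its outer end is in line with the two red-tipped posts of the viewing lamp, square and midway between them, with the tube still in it. The board tips if released there, so keep it flat on the riser throughout and finish while still holding it; leave the other tubes, the bottle and the slide box alone.

Things in the scene. Friction and masses are not known exactly. Their poses are not given: they have to be found in the camera images.
- riser: Fixed bench riser, blue top on two grey sides, 220 long (its x) x 150 wide (y) x 90 mm high, origin at the centre of its underside on the bench. Its +x axis points outward, roughly towards the robot's left (+y); its outer edge is at x = +110 mm, top surface at z = 90 mm.
- board: Loose white board lying on the riser, no guides, 260 long (its x) x 100 wide (y) x 10 mm thick, 0.25 to 0.5 kg; origin at the centre of its underside. +x is the outer end, at first 55 to 75 mm past the riser's outer edge. Hole near the outer end, upright grip near the inner end. Its centre of mass is 8 mm inward of the origin, so with its end at the mark it tips unless held.
- board_end (a point): Middle of the top edge of the board's outer end, 130 mm outward of the board's origin; axes as the board's.
- board_hole (a point): Centre of the mouth, in the board's top face, of the round through hole of 19 mm diameter, 100 mm outward of the board's origin (30 mm from the outer end).
- board_grip (a point): Middle of the top of the upright grip: a rigid dark steel-coloured plate standing on the board, 12 mm thick along the board's x, 60 mm wide along its y, 45 mm high above the board's top, centred 85 mm inward of the board's origin (215 mm from the outer end). Axes as the board's.
- lamp: Fixed viewing lamp on the bench: grey plate 18 mm thick, 130 (x = -120 to +10 mm) by 170 mm, with a pale window and two steel posts at y = -70 and +70 mm, red tips 11 mm thick, tops 120 mm above the bench. Origin on the bench midway between the posts, +x outward, parallel to the riser's. The line through the posts (x = 0) is the mark, 150 to 175 mm outward of the riser's edge.
- mark_mid (a point): The point midway between the two posts, 100 mm above the bench (the height of the board's top): where the middle of the board's outer end has to be.
- rack: Fixed tube rack, 200 (its x) x 60 (y) x 75 mm high, origin at the centre of its underside. Three through holes of 19 mm at x = -60, 0, +60 mm, in a 10 mm top plate with open space below; a tube hangs in each by its collar.
- tube_orange: The tube to take: glass with orange collar and cap, 20 to 40 g, 104 mm tall, origin at the centre of its foot, z up along it. Body 16 mm diameter, foot tapered (8 mm at the tip, full width from 6 mm up); collar 28 mm diameter from 60 to 64 mm up; neck 16 mm diameter to 76 mm; cap 21 mm diameter from 76 to 104 mm. Its place in the rack varies.
- tube_orange_collar (a point): Centre of the underside of the orange tube's collar, 60 mm above its foot: this rests on the rack's or the board's top.
- tube_blue: Same tube with blue collar and cap, stays in the rack.
- tube_white: Same tube with white collar and cap, stays in the rack.
- bottle: Amber bottle with blue cap, 60 mm diameter, 130 mm tall, loose bystander, origin at the centre of its underside.
- slidebox: Green slide box, 140 x 90 x 35 mm, loose bystander, origin at the centre of its underside.

How it is judged:
By the outcome, as a careful person would: the job done as asked, in the order asked, and still so for the second after the job is handed in, while the arm keeps its last pose, push and grip.
It also fails if it takes over 48 s, if anything falls off the work surface, if the arm or the gripper's body presses on something with over 40 N, if the wrist force passes 120 N, or if a joint passes its speed limit or range.

### The arm

A 6-joint arm with a two-finger parallel gripper is mounted at the origin on the work surface. World frame = base frame: x ahead of the robot, y to its left, z up, the work surface at z = 0. Lengths are in m, angles in rad, forces in N, time in s.
With the tool pointing down it reaches from about 0.35 to 0.975 m from the base axis. Payload 4.9 kg.
Tool frame: the origin (TCP) lies on the centre line of the jaws, within the pads' length; the fingertips stand ctrl.tcp_to_tips ahead of it and the grasp point (between the pads) lies 3 mm ahead of it (ctrl.tcp_to_tips is the distance from the TCP to the fingertips, in m); z points along the fingers, y is the direction in which the jaws open and shut (so a half turn about z gives the same grasp; the last joint's range is limited). The gripper opens to 85 mm and grips with 20 to 120 N. Pads are 22 mm wide; open, the fingers measure 114 mm over their backs; the gripper's body (76 mm by 85 mm) begins 54 mm behind the grasp point. The pads swing forward as they close: fully open they stand 13 mm farther back than shut.
Start: joints at [-1.325, 0.053, 1.613, -0, 1.476, -0.119], TCP at [0.223, -0.584, 0.253] pointing down, gripper open.
Joint ranges: [-3.01, 3.01], [-1.01, 2.22], [0.06, 2.58], [-1.02, 4.17], [0.09, 2.62], [-3.14, 3.14]. Speed limits (rad/s): [2.57, 2.57, 3.14, 3.14, 3.14, 3.14].

### API

Orientations are given as a rotation vector (axis times angle).
In Python, from station import ctrl, vision gives the robot as it stands.
- The arm moves only by the tool jog_arm, never from a script. Its argument "deltas" is a list of rows, each a list of 7 numbers: the turn, a rotation vector about the tool's x, y, z in rad, then the shift along the tool's x, y, z in cm, then the opening, from 0 (shut) to 1 (fully open). A call has 1 to 12 rows; each row shifts and turns the commanded pose from where the row before left it, along the tool's axes as they then stand; what a row does not reach is not made up. A row lasts 1/12 s, in which the tool goes at most 41.7 mm and 7.16 degrees, less where a joint would pass 70% of its speed; a pose out of reach is approached as far as the arm can. A call with a gripper value outside its range is refused whole. The fingers move at their own pace and stop on an object; "grip_force" is the grip in N (left out, the last holds). Time passes only in rows, so rows that do not move let the fingers close. It gives the time, the measured TCP pose, the force and the opening at its end, in the units of the state.
- ctrl.get_obs(): the state, without advancing time (a new reading comes with each control period).
- vision.get_image(name): name is "scene" or "top"; returns (picture, depth): 480x640x3 uint8, red, green, blue; 480x640 float32, m along the optical axis (not along the pixel's ray), 0 where there is no reading.
- vision.calibration(name): a dict with "fx", "fy", "cx", "cy" (pixels), "rvec" (rotation vector, rad) and "tvec" (3), from world to camera coordinates, as OpenCV has them. Camera axes: x right, y down, z forward; pixel columns grow to the right and rows downward; lengths in m; the calibration is good to about 2 mm. A picture is of the moment at which its call begins. calibration takes no time and is no camera call.
- ctrl.finish_job(): hands the job in, once; it reports no verdict.
The state is a dict: "t": time; "q": joint angles; "dq": joint speeds; "effort": joint torques, N m; "tool_pos": TCP position; "tool_rot": TCP orientation; "contact_force": force on the tool from outside, world axes, zero at the start; "wrist_torque": the same for the moment, N m; "opening": finger opening in m.
Only numpy, scipy, OpenCV 4.12 (cv2) and the standard library are available. Lean on these libraries where they do the work, as an engineer would, in place of code of your own. Each camera call takes 0.05 s, during which the arm holds its last target. There are 200 camera calls.

## Working session

There is one attempt and no reset: what is moved stays moved. The work goes in short steps, Python scripts to look and compute and a tool call to move; the robot and the scene stay as the last step left them, time stands still between calls to the robot, and variables do not carry over. Pictures are saved under pics/ and viewed, about 8 in all and at most 12, crops included, and the job is handed in when it is done.

Besides the shell and the picture viewer there is one more tool, called after "Request:" by a JSON object that holds its "fn" and its "kwargs". jog_arm: Moves the arm, as the interface text tells. Its arguments: {"type":"object","properties":{"deltas":{"type":"array"},"grip_force":{"type":"number"}},"required":["deltas"]}

```bash
ls; mkdir -p pics
cat > h.py <<'E'
import numpy as np, cv2
from station import ctrl, vision
def cal(n):
    c=vision.calibration(n); K=np.array([[c['fx'],0,c['cx']],[0,c['fy'],c['cy']],[0,0,1]],float)
    return K,cv2.Rodrigues(np.array(c['rvec'],float))[0],np.array(c['tvec'],float).ravel()
def ray(n,uv,z):
    K,R,t=cal(n); uv=np.atleast_2d(uv).astype(float)
    d=(R.T@np.linalg.inv(K)@np.c_[uv,np.ones(len(uv))].T).T; o=-R.T@t
    return o+d*((z-o[2])/d[:,2])[:,None]
def cloud(n,D):
    K,R,t=cal(n); v,u=np.indices(D.shape)
    p=np.stack([(u-K[0,2])/K[0,0]*D,(v-K[1,2])/K[1,1]*D,D],-1)
    return (p-t)@R
def proj(n,P):
    K,R,t=cal(n); p=(np.atleast_2d(P)@R.T+t)@K.T
    return p[:,:2]/p[:,2:]
def grab(n,tag=None):
    I,D=vision.get_image(n)
    if tag: cv2.imwrite(f'pics/{tag}.png',I[:,:,::-1])
    return I,D
E
python3 - <<'E'
from h import *
for n in('scene','top'):
    I,D=grab(n,n+'0'); np.savez(f'{n}0',I=I,D=D)
    K,R,t=cal(n); print(n,K[0],K[1],-R.T@t)
    print(R)
o=ctrl.get_obs(); print(o, ctrl.tcp_to_tips)
E
```

```text
pics
scene [490.45047274   0.         317.06919811] [  0.         490.45047274 241.36714208] [1.09757454 0.5239959  0.77330321]
[[-0.73680577  0.67610101 -0.00216634]
 [ 0.44967586  0.48765295 -0.74832227]
 [-0.50488502 -0.55234231 -0.66333181]]
top [594.82396658   0.         315.88247861] [  0.         594.82396658 236.83292148] [ 0.35826704 -0.03452806  1.55400191]
[[-3.00717861e-02 -9.99547629e-01 -4.73942256e-04]
 [-9.90439595e-01  2.98616250e-02 -1.34676249e-01]
 [ 1.34629478e-01 -3.58054419e-03 -9.90889541e-01]]
{'t': 0.1, 'q': array([-1.32500740e+00,  5.33007500e-02,  1.61417959e+00,  1.35466751e-05,
        1.47600872e+00, -1.19034849e-01]), 'dq': array([-0.00139016, -0.0002501 , -0.00417905, -0.00107637,  0.00014914,
       -0.00088426]), 'effort': array([-2.38977145e-04, -3.94908893e+01, -3.71360886e+01, -1.48315103e-04,
        3.94315110e-03,  7.13985415e-06]), 'tool_pos': array([ 0.22284289, -0.58335146,  0.2521661 ]), 'tool_rot': array([-3.08760892e+00, -5.69545617e-01,  1.67425083e-04]), 'contact_force': array([0.48734943, 0.07199515, 0.05266328]), 'wrist_torque': array([0.03184023, 0.04430537, 0.06550524]), 'opening': 0.08534458251215815} 0.022
```

View pics/scene0.png

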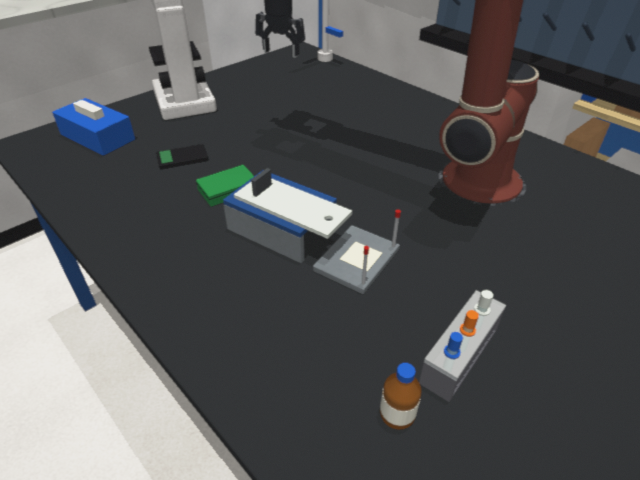

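View pics/top0.png

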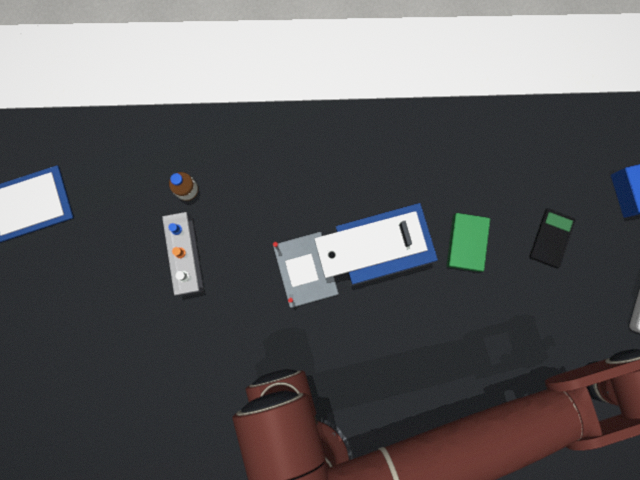

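The scene view shows the hole at about (329,217), grip (262,182), posts (366,250) and (397,213), and the orange cap at (471,322). The top view shows orange at (178,252), the hole at (332,255), grip (405,234) and red tips at (276,244) and (291,300).

```bash
cat > m.py <<'E'
from h import *
def hsv(I): return cv2.cvtColor(I,cv2.COLOR_RGB2HSV)
def roi(I,x0,y0,x1,y1):
    m=np.zeros(I.shape[:2],bool); m[y0:y1,x0:x1]=1; return m
def blobs(m,amin=8):
    n,l,s,c=cv2.connectedComponentsWithStats(m.astype(np.uint8)); return [(c[i],s[i,4]) for i in range(1,n) if s[i,4]>=amin]
E
python3 - <<'E'
from m import *
np.set_printoptions(precision=4,suppress=True)
T=np.load('top0.npz');I,D=T['I'],T['D'];H=hsv(I);C=cloud('top',D)
h,s,v=[H[...,i].astype(int) for i in range(3)]
# board
w=(s<40)&(v>170)&roi(I,310,200,435,285)
P=C[w]; w2=w&(abs(C[...,2]-.1)<.012)
cn=max(cv2.findContours(w2.astype(np.uint8),0,1)[0],key=cv2.contourArea)
r=cv2.minAreaRect(ray('top',cn[:,0,:],.1)[:,:2].astype(np.float32)*1000); print('board',r,cv2.boxPoints(r).tolist(), np.median(P[:,2]))
hm=(v<90)&roi(I,324,246,341,264); 
for c,a in blobs(hm): print('hole',c,a,ray('top',[c],.1))
gm=(v<110)&(s<120)&roi(I,396,218,414,250)
for c,a in blobs(gm): print('grip',c,a,ray('top',[c],.145),np.median(C[gm][:,2]))
rd=((h<8)|(h>172))&(s>150)&(v>90)&roi(I,265,230,305,315)
for c,a in blobs(rd,4): print('red',c,a,ray('top',[c],.117))
og=(h>=5)&(h<20)&(s>150)&(v>120)&roi(I,165,235,195,270)
for c,a in blobs(og): print('orange',c,a,ray('top',[c],.11)); print(C[og][:,2].max())
bl=(h>100)&(h<125)&(s>130)&(v>60)&roi(I,330,200,440,290)
cn=max(cv2.findContours((bl|w).astype(np.uint8),0,1)[0],key=cv2.contourArea)
r=cv2.minAreaRect(ray('top',cn[:,0,:],.09)[:,:2].astype(np.float32)*1000);print('riser+board',r)
rk=(s<40)&(v>110)&roi(I,155,205,210,300)&(abs(C[...,2]-.075)<.01)
cn=max(cv2.findContours(rk.astype(np.uint8),0,1)[0],key=cv2.contourArea)
r=cv2.minAreaRect(ray('top',cn[:,0,:],.075)[:,:2].astype(np.float32)*1000);print('rack',r)
# scene
S=np.load('scene0.npz');I,D=S['I'],S['D'];H=hsv(I);h,s,v=[H[...,i].astype(int) for i in range(3)];C=cloud('scene',D)
og=(h>=5)&(h<20)&(s>150)&(v>120)&roi(I,455,305,485,340)
cap=og&(C[...,2]>.1)
for c,a in blobs(og): print('S orange',c,a)
print('S cap median',np.median(C[cap],0),C[cap][:,2].max())
rd=((h<8)|(h>172))&(s>150)&(v>90)&roi(I,350,200,410,265)
for c,a in blobs(rd,4): print('S red',c,a,ray('scene',[c],.113))
hm=(v<110)&roi(I,321,211,336,222)
for c,a in blobs(hm): print('S hole',c,a,ray('scene',[c],.1))
E
```

```text
board ((534.2880249023438, -173.57583618164062), (101.2142105102539, 261.37109375), 13.296058654785156) [[454.9820251464844, -58.03211212158203], [515.0928955078125, -312.3970947265625], [613.593994140625, -289.11956787109375], [553.483154296875, -34.75457763671875]] 0.10005657349509478
hole [331.5 254.5] 32 [[ 0.5109 -0.0768  0.1   ]]
grip [404.9494 233.7785] 158 [[ 0.5507 -0.2528  0.145 ]] 0.1433739237379374
red [274.8125 243.8125] 16 [[0.5394 0.0607 0.117 ]]
red [289.8182 299.8182] 11 [[0.4027 0.0275 0.117 ]]
orange [178.2785 251.8608] 79 [[0.5276 0.2972 0.11  ]]
0.1250495437966739
riser+board ((529.9969482421875, -184.66098022460938), (150.672607421875, 280.8427429199219), 13.86095142364502)
rack ((530.0487670898438, 301.3678283691406), (200.63546752929688, 61.777557373046875), 8.777911186218262)
S orange [469.5765 322.5647] 255
S cap median [0.536  0.3015 0.1174] 0.7733032103919939
S red [397.5    212.6765] 34 [[0.4031 0.0234 0.113 ]]
S red [365.9091 249.2273] 22 [[0.5394 0.0576 0.113 ]]
```

```bash
cat > go.py <<'E'
# usage: go.py x y z toolx_heading_deg -> total turn (rad, tool frame) and shift (cm, in tool axes after the turn)
import sys; from h import *
from scipy.spatial.transform import Rotation as Ro
np.set_printoptions(precision=4,suppress=True)
def to(x,y,z,a):
    o=ctrl.get_obs(); R=Ro.from_rotvec(o['tool_rot']); c,s=np.cos(np.radians(a)),np.sin(np.radians(a))
    G=Ro.from_matrix(np.array([[c,s,0],[s,-c,0],[0,0,-1]]).T)
    e=np.array([x,y,z])-o['tool_pos']
    print('t',o['t'],'pos',o['tool_pos'],'F',o['contact_force'],'open',o['opening'],'q',o['q'])
    print('turn',(R.inv()*G).as_rotvec(),'shift cm',G.inv().apply(e)*100)
if __name__=='__main__': to(*map(float,sys.argv[1:]))
E
python3 go.py .530 .3008 .20 8.8
```

```text
t 0.1 pos [ 0.2228 -0.5834  0.2522] F [0.4873 0.072  0.0527] open 0.08534458251215815 q [-1.325   0.0533  1.6142  0.      1.476  -0.119 ]
turn [-0.0019 -0.      0.2112] shift cm [ 43.8804 -82.6753   5.2166]
```

Request:
{"fn": "jog_arm", "kwargs": {"deltas": [[0,0,0.1055,0,0,0,1],[0,0,0.1055,0,0,0,1],[0,0,0,1.8,-3.4,0,1],[0,0,0,1.8,-3.4,0,1],[0,0,0,1.8,-3.4,0,1],[0,0,0,1.8,-3.4,0,1],[0,0,0,1.8,-3.4,0,1],[0,0,0,1.8,-3.4,0,1],[0,0,0,1.8,-3.4,0,1],[0,0,0,1.8,-3.4,0,1],[0,0,0,1.8,-3.4,0,1],[0,0,0,1.8,-3.4,0,1]]}}

```text
t: 1.1
tool_pos: [0.3487, -0.2184, 0.2528]
tool_rot: [-3.132, -0.24, -0.0]
contact_force: [0.7, -0.7, 0.3]
opening: 0.0857
```

```bash
python3 go.py .530 .3008 .20 8.8
```

```text
t 1.1 pos [ 0.3487 -0.2184  0.2528] F [ 0.7241 -0.697   0.2917] open 0.08570672104061228 q [-0.741  -0.4992  2.0804  0.0002  1.5606  0.6767]
turn [-0.0002 -0.     -0.0005] shift cm [ 25.8605 -48.5357   5.2844]
```

Request:
{"fn": "jog_arm", "kwargs": {"deltas": [[0,0,0,1.8,-3.4,0,1],[0,0,0,1.8,-3.4,0,1],[0,0,0,1.8,-3.4,0,1],[0,0,0,1.8,-3.4,0,1],[0,0,0,1.8,-3.4,0,1],[0,0,0,1.8,-3.4,0,1],[0,0,0,1.8,-3.4,0,1],[0,0,0,1.8,-3.4,0,1],[0,0,0,1.8,-3.4,0,1],[0,0,0,1.8,-3.4,0,1],[0,0,0,1.8,-3.4,0,1],[0,0,0,1.8,-3.4,0,1]]}}

```text
t: 2.1
tool_pos: [0.4996, 0.2181, 0.2527]
tool_rot: [3.132, 0.242, -0.001]
contact_force: [1.4, -1.2, 0.4]
opening: 0.0853
```

Request:
{"fn": "jog_arm", "kwargs": {"deltas": [[0,0,0,1.8,-3.4,0,1],[0,0,0,1.8,-3.4,0,1],[0,0,0,0.6,-1.0,2.0,1],[0,0,0,0,0,2.0,1],[0,0,0,0,0,0,1],[0,0,0,0,0,0,1]]}}

```text
t: 2.6
tool_pos: [0.5281, 0.2991, 0.2112]
tool_rot: [3.131, 0.242, -0.007]
contact_force: [0.3, -0.0, 0.3]
opening: 0.0852
```

```bash
python3 go.py .530 .3008 .115 8.8
python3 - <<'E'
from h import *
I,D=grab('scene'); cv2.imwrite('pics/s1.png',cv2.resize(I[200:420,360:600],None,fx=3,fy=2.7)[...,::-1])
E
```

```text
t 2.6 pos [0.5281 0.2991 0.2112] F [ 0.2527 -0.0327  0.339 ] open 0.08524204716491222 q [ 0.3929  0.042   1.6952 -0.0001  1.409   1.8096]
turn [0.0012 0.0044 0.0005] shift cm [ 0.2161 -0.1356  9.6182]
```

View pics/s1.png

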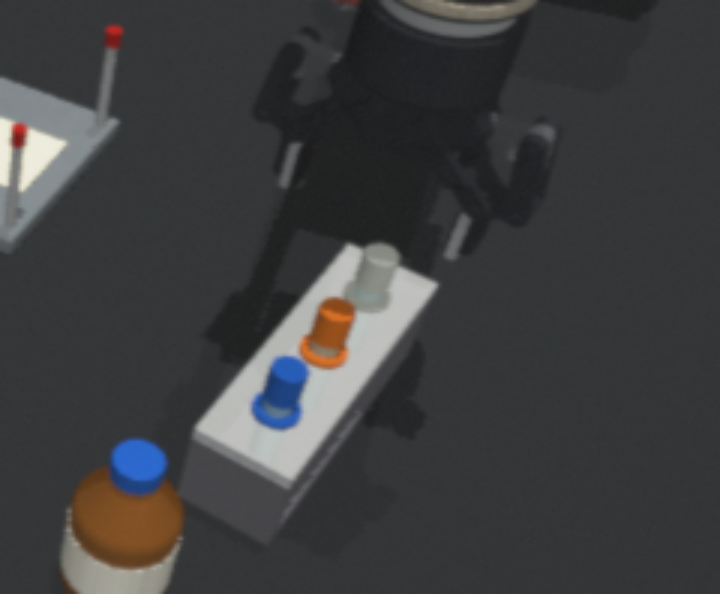

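The open jaws straddle the rack on both sides of the orange tube (crop ~(330,320)). I'll descend and close.

Request:
{"fn": "jog_arm", "kwargs": {"deltas": [[0,0,0,0.2,-0.15,2.5,1],[0,0,0,0,0,2.5,1],[0,0,0,0,0,2.5,1],[0,0,0,0,0,1.5,1],[0,0,0,0,0,0.75,1],[0,0,0,0,0,0,1],[0,0,0,0,0,0,0],[0,0,0,0,0,0,0],[0,0,0,0,0,0,0],[0,0,0,0,0,0,0],[0,0,0,0,0,0,0],[0,0,0,0,0,0,0]], "grip_force": 40}}

```text
t: 3.65
tool_pos: [0.5315, 0.3014, 0.1168]
tool_rot: [-3.132, -0.241, -0.002]
contact_force: [-0.3, -0.3, 2.8]
opening: 0.0191
```

Request:
{"fn": "jog_arm", "kwargs": {"deltas": [[0,0,0,0,0,0,0],[0,0,0,0,0,0,0],[0,0,0,0,0,0,0],[0,0,0,0,0,0,0]]}}

```text
t: 3.98
tool_pos: [0.5315, 0.3015, 0.1168]
tool_rot: [-3.132, -0.241, -0.002]
contact_force: [-1.3, -1.2, 5.4]
opening: 0.0196
```

Request:
{"fn": "jog_arm", "kwargs": {"deltas": [[0,0,0,0,0,-0.5,0],[0,0,0,0,0,-1.0,0],[0,0,0,0,0,-1.5,0],[0,0,0,0,0,-2.0,0],[0,0,0,0,0,-2.5,0],[0,0,0,0,0,-2.5,0],[0,0,0,0,0,-2.0,0],[0,0,0,0,0,-1.0,0],[0,0,0,0,0,0,0]]}}

```text
t: 4.73
tool_pos: [0.5322, 0.3019, 0.2495]
tool_rot: [-3.13, -0.241, -0.009]
contact_force: [-0.1, -0.7, 0.7]
opening: 0.0196
```

```bash
python3 go.py .511 -.0762 .25 8.8
python3 - <<'E'
from m import *
a,b=grab('scene','s2'),grab('top')
np.savez('s2',I=a[0],D=a[1]);np.savez('t2',I=b[0],D=b[1])
I=a[0];cv2.imwrite('pics/s2c.png',cv2.resize(I[100:400,360:640],None,fx=2.2,fy=2)[...,::-1])
E
```

```text
t 4.7333 pos [0.5322 0.3019 0.2495] F [-0.1411 -0.6565  0.6602] open 0.019611896948160474 q [0.3943 0.0209 1.6519 0.0001 1.463  1.8113]
turn [-0.0014 -0.0056  0.0003] shift cm [-7.8836 37.0354 -0.0525]
```

View pics/s2c.png

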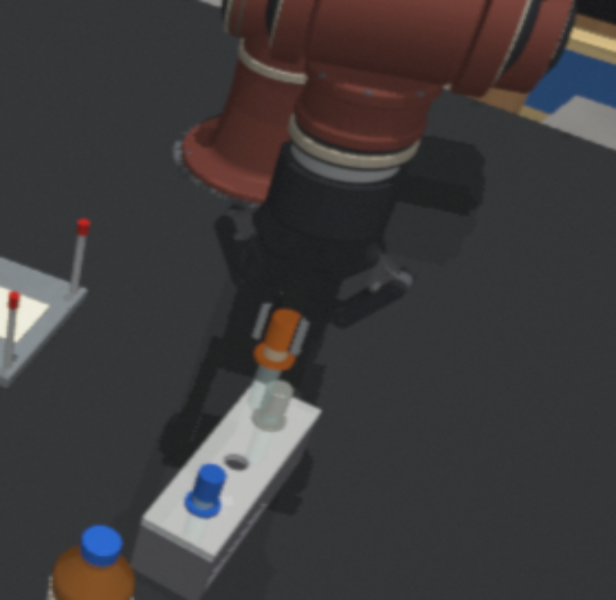

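Tube is held by the cap; collar at crop (274,354). Now I'll measure its collar relative to the TCP and move to above the hole.

Request:
{"fn": "jog_arm", "kwargs": {"deltas": [[0,0,0,-0.8,3.7,0,0],[0,0,0,-0.8,3.7,0,0],[0,0,0,-0.8,3.7,0,0],[0,0,0,-0.8,3.7,0,0],[0,0,0,-0.8,3.7,0,0],[0,0,0,-0.8,3.7,0,0],[0,0,0,-0.8,3.7,0,0],[0,0,0,-0.8,3.7,0,0],[0,0,0,-0.8,3.7,0,0],[0,0,0,-0.6,3.7,0,0],[0,0,0,0,0,0,0],[0,0,0,0,0,0,0]]}}

```text
t: 5.83
tool_pos: [0.5095, -0.0777, 0.2434]
tool_rot: [-3.131, -0.235, 0.006]
contact_force: [0.9, 0.4, -0.8]
opening: 0.0199
```

```bash
python3 go.py .511 -.0762 .25 8.8
python3 - <<'E'
from m import *
np.set_printoptions(precision=4,suppress=True)
a=grab('scene');I,D=a;np.savez('s3',I=I,D=D)
x,y=proj('scene',[[.511,-.076,.16]])[0].astype(int);print(x,y)
x0,y0=max(x-70,0),max(y-70,0)
cv2.imwrite('pics/s3c.png',cv2.resize(I[y0:y0+130,x0:x0+160],None,fx=5,fy=4.6)[...,::-1]);print(x0,y0)
for k,d in(('old','s2'),('new','s3')):
    Z=np.load(d+'.npz');I,D=Z['I'],Z['D'];H=hsv(I);h,s,v=[H[...,i].astype(int) for i in range(3)];C=cloud('scene',D)
    og=(h>=5)&(h<20)&(s>150)&(v>100)&(C[...,2]>.17)&(C[...,2]<.28)&(abs(C[...,0]-.52)<.06)
    bs=blobs(og);print(k,bs)
    m=og&(C[...,2]<.222); ys,xs=np.nonzero(m); 
    print(' collar px',xs.min(),xs.max(),ys.min(),ys.max()); P=C[og]; print(' z',P[:,2].min(),P[:,2].max())
    # collar centre column from extremes at its widest rows
    w=[(r,xs[ys==r].min(),xs[ys==r].max()) for r in range(ys.min(),ys.max()+1) if (ys==r).any()];print(w)
E
```

```text
t 5.8333 pos [ 0.5095 -0.0777  0.2434] F [ 0.8663  0.4093 -0.7733] open 0.0199023063312258 q [-0.2959 -0.2047  1.8729  0.0003  1.4774  1.1249]
turn [-0.002   0.0036 -0.0036] shift cm [ 0.174  -0.1214 -0.6608]
330 195
260 125
old [(array([486.6075, 269.1994]), np.int32(321))]
 collar px 476 493 272 284
 z 0.20726870200282743 0.25341058002727684
[(272, np.int64(478), np.int64(480)), (273, np.int64(477), np.int64(480)), (274, np.int64(477), np.int64(479)), (275, np.int64(476), np.int64(479)), (276, np.int64(476), np.int64(479)), (277, np.int64(476), np.int64(492)), (278, np.int64(476), np.int64(493)), (279, np.int64(477), np.int64(493)), (280, np.int64(477), np.int64(493)), (281, np.int64(478), np.int64(492)), (282, np.int64(479), np.int64(492)), (283, np.int64(481), np.int64(491)), (284, np.int64(484), np.int64(489))]
new [(array([328.1299, 165.    ]), np.int32(77)), (array([330.2222, 178.1111]), np.int32(45))]
 collar px 324 336 170 180
 z 0.2009793588145727 0.24715029079611353
[(170, np.int64(326), np.int64(326)), (171, np.int64(326), np.int64(327)), (172, np.int64(327), np.int64(330)), (173, np.int64(329), np.int64(330)), (174, np.int64(325), np.int64(325)), (175, np.int64(325), np.int64(336)), (176, np.int64(324), np.int64(336)), (177, np.int64(324), np.int64(336)), (178, np.int64(324), np.int64(336)), (179, np.int64(325), np.int64(336)), (180, np.int64(326), np.int64(335))]
```

View pics/s3c.png

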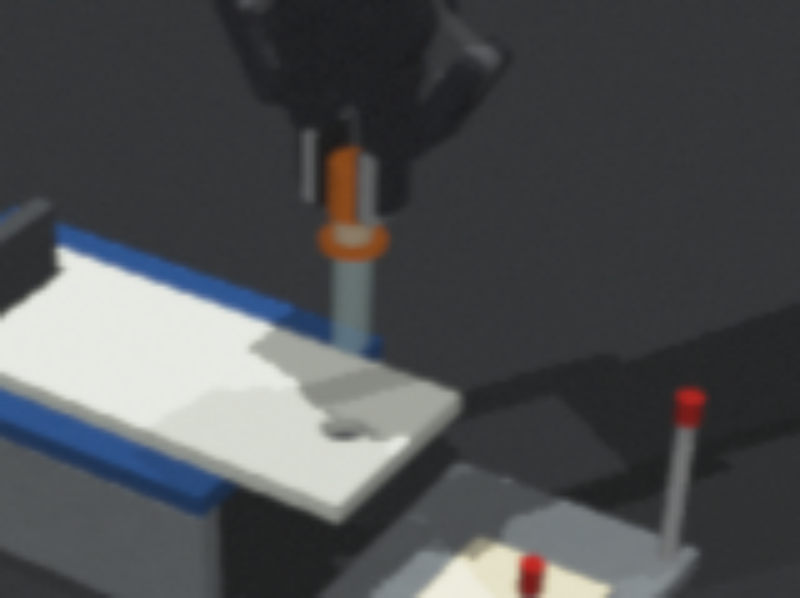

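Run:
```python
from m import *
np.set_printoptions(precision=4,suppress=True)
print('collar now',ray('scene',[[330.1,177.0]],.2036),'old',ray('scene',[[484.7,277.6]],.2097),'hole',ray('scene',[[328.8,218.1]],.1), 'tcp proj',proj('scene',[[.5095,-.0777,.2036]]))
S=np.load('scene0.npz');I=S['I'];g=I[205:230,312:348].min(2);
print(g[4:22])
```

```text
collar now [[ 0.5094 -0.0792  0.2036]] old [[0.5307 0.3005 0.2097]] hole [[ 0.5144 -0.0758  0.1   ]] tcp proj [[330.5697 177.3115]]
[[227 227 227 227 226 227 227 227 226 227 227 226 227 227 226 227 227 227
  226 227 227 226 227 227 227 227 227 227 227 227 227 227 226 226 223 213]
 [227 226 227 227 227 227 227 227 227 226 227 227 227 227 227 226 227 227
  227 226 227 227 227 227 226 227 227 227 226 226 227 226 227 226 226 226]
 [227 227 227 227 227 227 226 226 227 227 227 227 227 227 227 227 227 226
  227 227 227 227 226 227 227 226 227 227 226 227 226 227 227 227 227 226]
 [227 227 227 227 227 226 226 227 226 227 227 227 227 227 227 226 227 227
  227 226 227 227 227 227 227 227 227 227 227 226 227 227 227 227 227 226]
 [227 227 227 227 226 227 227 227 227 227 227 226 227 226 227 227 226 226
  227 227 226 226 227 226 227 226 227 227 227 227 227 227 227 227 227 224]
 [226 227 227 227 227 227 227 227 226 227 227 226 226 225 225 224 223 223
  224 225 226 226 227 226 227 226 227 227 227 227 226 227 227 227 224 213]
 [226 227 227 226 227 226 227 227 227 226 227 226 221 217 215 210 199 196

[... 1014 characters left out ...]
 227 227 227 227 226 227 227
  227 227 227 227 227 227 227 226 225 213 174 132 118 103  77  58  51  53]
 [227 226 227 227 227 227 227 227 227 227 227 226 227 227 226 227 226 227
  226 227 226 227 226 226 226 224 213 175 132 117 103  78  58  53  54  53]
 [227 227 227 226 227 227 227 227 226 226 227 226 226 227 227 227 227 227
  227 227 227 227 226 226 224 213 174 132 118 104  79  58  53  51  52  52]
 [227 226 227 227 227 227 227 227 226 226 227 227 226 227 226 227 226 227
  226 227 227 227 226 224 213 175 132 117 103  80  58  53  54  53  53  53]
 [226 226 226 226 227 226 226 227 227 227 227 226 227 227 226 227 227 227
  227 226 227 226 224 213 174 133 119 104  78  57  52  52  53  51  53  52]]
```

Request:
{"fn": "jog_arm", "kwargs": {"deltas": [[0,0,0,0.37,-0.11,1.1,0],[0,0,0,0,0,1.1,0],[0,0,0,0,0,1.0,0],[0,0,0,0,0,0,0],[0,0,0,0,0,0,0]]}}

```text
t: 6.3
tool_pos: [0.5133, -0.0736, 0.2119]
tool_rot: [-3.131, -0.243, 0.005]
contact_force: [-0.2, 0.8, -0.2]
opening: 0.0199
```

```bash
python3 go.py .513 -.0762 .21 8.8
python3 - <<'E'
from m import *
I,D=grab('scene')
J,_=grab('top')
A=cv2.resize(I[165:240,290:370],None,fx=8,fy=8,interpolation=2)
B=cv2.resize(J[225:285,300:365],None,fx=6,fy=6)
print(A.shape)
cv2.imwrite('pics/s4c.png',A[...,::-1]);cv2.imwrite('pics/t4c.png',B[...,::-1])
E
```

```text
t 6.3 pos [ 0.5133 -0.0736  0.2119] F [-0.225  0.79  -0.215] open 0.019857343631633658 q [-0.286  -0.174   1.8995 -0.      1.4193  1.1296]
turn [-0.0014  0.0029  0.0016] shift cm [-0.0702  0.2505  0.1934]
(600, 640, 3)
```

View pics/s4c.png

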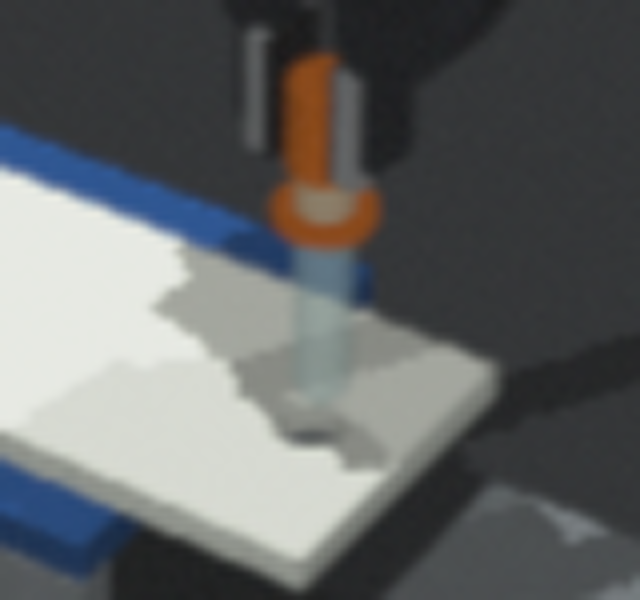

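The foot tip is at crop (316,397), just above the hole at (309,428).

Run:
```python
from m import *
np.set_printoptions(precision=4,suppress=True)
print('foot',ray('scene',[[329.0,214.3]],.110),'collar',ray('scene',[[326/8+289.5,212/8+164.5]],.2119-.0398),'hole',ray('scene',[[328.1,218.0]],.1))
print('px of foot at tcp',proj('scene',[[.5133,-.0736,.110],[.5133,-.0736,.172]]))
# scene board corner check
S=np.load('scene0.npz');I=S['I'];H=hsv(I);C=cloud('scene',S['D'])
w=(H[...,1]<40)&(H[...,2]>215)&roi(I,225,170,360,240)
cn=max(cv2.findContours(w.astype(np.uint8),0,1)[0],key=cv2.contourArea)
r=cv2.minAreaRect(ray('scene',cn[:,0,:],.1)[:,:2].astype(np.float32)*1000);print(r,cv2.boxPoints(r))
```

```text
foot [[ 0.5137 -0.0761  0.11  ]] collar [[ 0.5124 -0.0749  0.1721]] hole [[ 0.5153 -0.0771  0.1   ]]
px of foot at tcp [[329.9163 214.7558]
 [330.3679 191.4639]]
((537.3150024414062, -175.6383819580078), (98.42803955078125, 256.26171875), 13.702844619750977) [[ 459.1493  -62.8126]
 [ 519.8542 -311.7805]
 [ 615.4807 -288.4642]
 [ 554.7758  -39.4963]]
```

View pics/t4c.png

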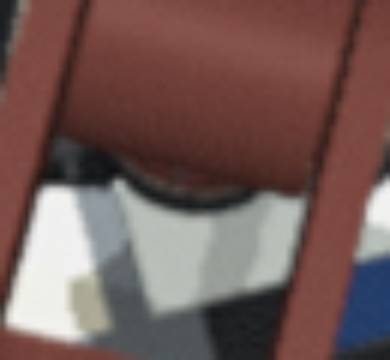

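Request:
{"fn": "jog_arm", "kwargs": {"deltas": [[0,0,0,0.14,0.19,0,0],[0,0,0,0,0,0,0],[0,0,0,0,0,0.5,0],[0,0,0,0,0,0.5,0],[0,0,0,0,0,0.4,0],[0,0,0,0,0,0.4,0],[0,0,0,0,0,0,0],[0,0,0,0,0,0,0]]}}

```text
t: 7.07
tool_pos: [0.5155, -0.0762, 0.1952]
tool_rot: [-3.132, -0.241, 0.002]
contact_force: [-0.1, 0.5, -0.7]
opening: 0.0198
```

```bash
python3 go.py .515 -.0753 .1418 8.8
python3 - <<'E'
from m import *
I,D=grab('scene')
A=cv2.resize(I[165:240,290:370],None,fx=8,fy=8,interpolation=2)
cv2.imwrite('pics/s5c.png',A[...,::-1])
E
```

```text
t 7.0667 pos [ 0.5155 -0.0762  0.1952] F [-0.0753  0.4848 -0.6609] open 0.019786594263910776 q [-0.2897 -0.1547  1.9112  0.      1.3863  1.1274]
turn [-0.0005  0.001   0.0001] shift cm [-0.0313 -0.1005  5.3382]
```

View pics/s5c.png

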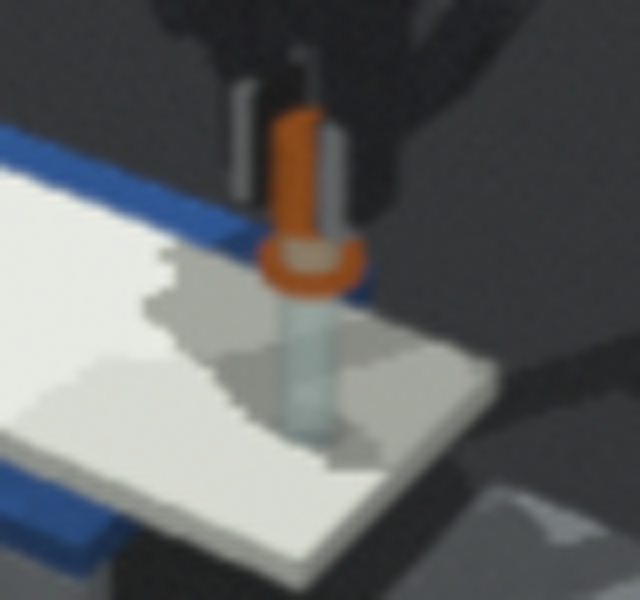

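Foot is entering the hole at crop (309,435) with no contact force. I'll continue lowering.

Request:
{"fn": "jog_arm", "kwargs": {"deltas": [[0,0,0,0,0,0.5,0],[0,0,0,0,0,0.5,0],[0,0,0,0,0,0.5,0],[0,0,0,0,0,0,0]]}}

```text
t: 7.45
tool_pos: [0.515, -0.0761, 0.1791]
tool_rot: [-3.131, -0.241, 0.003]
contact_force: [0.2, 0.2, -1.5]
opening: 0.0194
```

Request:
{"fn": "jog_arm", "kwargs": {"deltas": [[0,0,0,0,0,0.6,0],[0,0,0,0,0,0.6,0],[0,0,0,0,0,0.6,0],[0,0,0,0,0,0.6,0],[0,0,0,0,0,0.5,0],[0,0,0,0,0,0.3,0],[0,0,0,0,0,0.2,0],[0,0,0,0,0,0,0],[0,0,0,0,0,0,0]]}}

```text
t: 8.2
tool_pos: [0.5159, -0.0763, 0.1469]
tool_rot: [3.132, 0.241, 0.0]
contact_force: [-0.3, 0.9, 0.0]
opening: 0.0196
```

Request:
{"fn": "jog_arm", "kwargs": {"deltas": [[0,0,0,0,0,0.2,0],[0,0,0,0,0,0.2,0],[0,0,0,0,0,0.1,0],[0,0,0,0,0,0,0],[0,0,0,0,0,0,0]]}}

```text
t: 8.62
tool_pos: [0.5159, -0.0763, 0.1419]
tool_rot: [3.132, 0.241, 0.001]
contact_force: [0.6, 0.0, -0.4]
opening: 0.0196
```

Request:
{"fn": "jog_arm", "kwargs": {"deltas": [[0,0,0,0,0,0.1,0],[0,0,0,0,0,0,0],[0,0,0,0,0,0,0]]}}

```text
t: 8.87
tool_pos: [0.5161, -0.0764, 0.1417]
tool_rot: [3.132, 0.241, 0.001]
contact_force: [-2.2, 0.8, 5.2]
opening: 0.0192
```

Run:
```python
from m import *
print(ctrl.get_obs()['contact_force'],ctrl.get_obs()['tool_pos'])
I,D=grab('scene')
A=cv2.resize(I[165:240,290:370],None,fx=8,fy=8,interpolation=2)
cv2.imwrite('pics/s6c.png',A[...,::-1])
```

```text
[-2.19599153  0.82093111  5.21627779] [ 0.51611472 -0.07636078  0.14174849]
```

View pics/s6c.png

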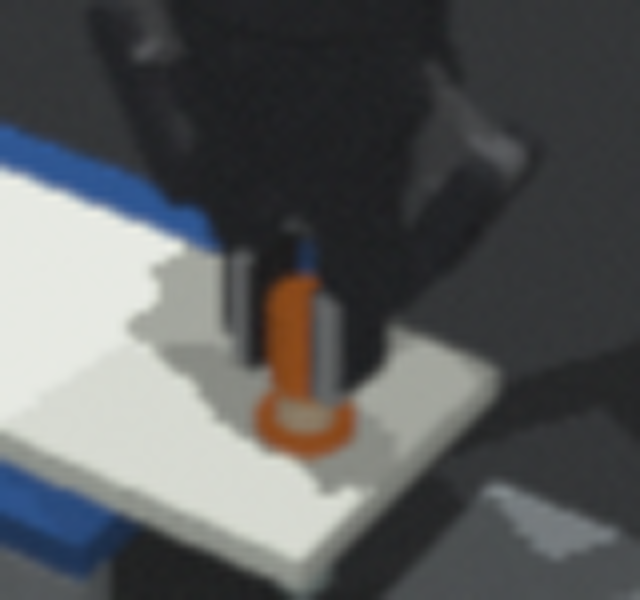

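Collar sits on the board at crop (305,430), with 5 N of contact. Releasing.

Request:
{"fn": "jog_arm", "kwargs": {"deltas": [[0,0,0,0,0,-0.05,0.3],[0,0,0,0,0,0,0.5],[0,0,0,0,0,0,0.8],[0,0,0,0,0,0,1],[0,0,0,0,0,0,1],[0,0,0,0,0,0,1],[0,0,0,0,0,0,1],[0,0,0,0,0,-1,1],[0,0,0,0,0,-2.5,1],[0,0,0,0,0,-3,1],[0,0,0,0,0,-3,1],[0,0,0,0,0,-1.5,1]]}}

```text
t: 9.92
tool_pos: [0.5172, -0.0767, 0.2567]
tool_rot: [3.13, 0.241, 0.01]
contact_force: [0.6, 0.2, 0.8]
opening: 0.085
```

```bash
python3 go.py .5535 -.254 .22 13.3
```

```text
t 9.9167 pos [ 0.5172 -0.0767  0.2567] F [0.5803 0.1539 0.8136] open 0.08501514712354946 q [-0.2896 -0.2007  1.8473  0.      1.4884  1.1273]
turn [ 0.003  -0.0058 -0.0783] shift cm [-0.5476 18.0873  3.668 ]
```

Request:
{"fn": "jog_arm", "kwargs": {"deltas": [[0,0,-0.082,0,0,0,1],[0,0,0,0,3.0,0,1],[0,0,0,0,3.7,0,1],[0,0,0,0,3.7,0,1],[0,0,0,-0.2,3.7,0,1],[0,0,0,0,3.0,1,1],[0,0,0,0,1.3,1.5,1],[0,0,0,0,0,1,1],[0,0,0,0,0,0,1],[0,0,0,0,0,0,1]]}}

```text
t: 10.75
tool_pos: [0.5564, -0.2548, 0.2158]
tool_rot: [-3.118, -0.37, 0.002]
contact_force: [0.7, 0.0, 0.9]
opening: 0.0855
```

```bash
python3 go.py .558 -.256 .13 13.5
python3 - <<'E'
from m import *
np.set_printoptions(precision=4,suppress=True)
I,D=grab('scene'); J,_=grab('top'); np.savez('s7',I=I,J=J,D=D)
A=cv2.resize(I[130:260,200:360],None,fx=4,fy=4); B=cv2.resize(J[200:310,270:450],None,fx=4,fy=4)
B=cv2.resize(B,(640,391));
cv2.imwrite('pics/s7c.png',np.vstack([A,B])[...,::-1][:, :]); 
im=cv2.imread('pics/s7c.png'); cv2.imwrite('pics/s7c.png',cv2.resize(im,None,fx=.65,fy=.65)); print(im.shape)
E
```

```text
t 10.75 pos [ 0.5564 -0.2548  0.2158] F [0.7108 0.0417 0.8989] open 0.08548345376112983 q [-0.5511  0.0485  1.6805  0.0004  1.4145  0.7834]
turn [-0.0016  0.0011  0.0005] shift cm [0.1317 0.1572 8.5789]
(911, 640, 3)
```

View pics/s7c.png

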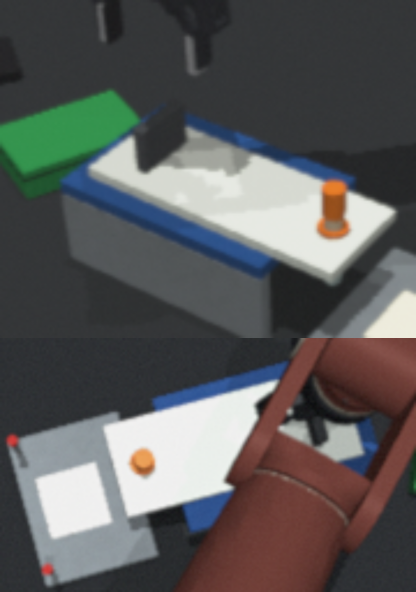

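Tube stands in the hole (crop (333,210)), board still flat, and the jaws are above the dark grip. I'll descend and grip.

Request:
{"fn": "jog_arm", "kwargs": {"deltas": [[0,0,0,0.13,0.16,2.5,1],[0,0,0,0,0,2.5,1],[0,0,0,0,0,2.0,1],[0,0,0,0,0,1.5,1],[0,0,0,0,0,0,1],[0,0,0,0,0,0,1]]}}

```text
t: 11.35
tool_pos: [0.5585, -0.2561, 0.1317]
tool_rot: [-3.119, -0.371, 0.0]
contact_force: [-0.1, -0.0, 0.7]
opening: 0.0855
```

Request:
{"fn": "jog_arm", "kwargs": {"deltas": [[0,0,0,0,0,0,0],[0,0,0,0,0,0,0],[0,0,0,0,0,0,0],[0,0,0,0,0,0,0],[0,0,0,0,0,0,0],[0,0,0,0,0,0,0],[0,0,0,0,0,0,0],[0,0,0,0,0,0,0],[0,0,0,0,0,0,0]], "grip_force": 30}}

```text
t: 12.1
tool_pos: [0.5587, -0.257, 0.1318]
tool_rot: [3.12, 0.369, 0.001]
contact_force: [-0.9, 1.3, 3.0]
opening: 0.0116
```

Request:
{"fn": "jog_arm", "kwargs": {"deltas": [[0,0,0,0,0,0,0],[0,0,0,0,0,0,0],[0,0,0,0,0,0,0]], "grip_force": 100}}

```text
t: 12.35
tool_pos: [0.5588, -0.2572, 0.1319]
tool_rot: [3.119, 0.369, 0.001]
contact_force: [0.4, 0.8, 3.9]
opening: 0.0105
```

```bash
cat > chk.py <<'E'
from m import *
np.set_printoptions(precision=4,suppress=True)
def fitline(n,pts): # world line at z=.1
    P=ray(n,pts,.1)[:,:2].astype(np.float32); l=cv2.fitLine(P,cv2.DIST_HUBER,0,1e-4,1e-4).ravel(); return l[2:],l[:2]
def edge_pts(I,n,A,B,k=25,half=9):
    """sub-pixel brightness edge, scanning from inside to outside across the world segment A-B at z=.1"""
    a,b=proj(n,[A,B]); d=(b-a)/np.linalg.norm(b-a); nn=np.array([-d[1],d[0]])
    c=proj(n,[CEN])[0]; nn=nn if np.dot((a+b)/2-c,nn)>0 else -nn
    V=I.astype(np.float32).min(2); out=[]
    s=np.arange(-half,half+.01,.25)
    for f in np.linspace(.08,.92,k):
        p=a+(b-a)*f; q=p+s[:,None]*nn
        pr=cv2.remap(V,q[:,0].astype(np.float32).reshape(1,-1),q[:,1].astype(np.float32).reshape(1,-1),1).ravel()
        g=np.diff(cv2.GaussianBlur(pr.reshape(1,-1),(5,1),1).ravel()); i=g.argmin()
        if g[i]<-3: out.append(p+(s[i]+.125)*nn)
    return np.array(out)
import sys
end=np.array([float(sys.argv[1]),float(sys.argv[2])]); th=np.radians(float(sys.argv[3]))
u=np.array([np.cos(th),np.sin(th)]); w=np.array([-u[1],u[0]])
Z=lambda p:[p[0],p[1],.1]
CEN=Z(end-.13*u)
o=ctrl.get_obs(); print('t',o['t'],o['tool_pos'],o['contact_force'],o['opening'])
for n,tipz in(('top',.117),('scene',.113)):
    I,D=grab(n,f'chk_{n}'); H=hsv(I);h,s,v=[H[...,i].astype(int) for i in range(3)]
    cc=proj(n,[[.5394,.059,.115],[.403,.0255,.115]]); tips=[]
    rd=((h<8)|(h>172))&(s>150)&(v>90)
    for c in cc:
        x,y=c.astype(int); m=rd&roi(I,x-9,y-9,x+10,y+10); ys,xs=np.nonzero(m); tips.append(ray(n,[[xs.mean(),ys.mean()]],tipz)[0,:2])
    tips=np.array(tips); mid=tips.mean(0); yl=tips[1-0]-tips[0]; ux=np.array([-yl[1],yl[0]]); ux/=np.linalg.norm(ux); ux*=np.sign(ux[1]); wl=np.array([-ux[1],ux[0]])
    L={}
    for k,(A,B) in dict(end=(end-.05*w,end+.05*w),left=(end+.05*w-.005*u,end+.05*w-.15*u),right=(end-.05*w-.005*u,end-.05*w-.15*u)).items():
        p=edge_pts(I,n,Z(A),Z(B)); 
        if len(p)>6: L[k]=fitline(n,p)
    hd=lambda d:np.degrees(np.arctan2(d[1],d[0]))%180
    print(n,'tips',tips.ravel(),'sep',np.linalg.norm(yl),'heading lamp x',hd(ux),{k:round(float(hd(q[1])),2) for k,q in L.items()})
    C=lambda a,b:L[a][0]+L[a][1]*np.linalg.solve(np.c_[L[a][1],-L[b][1]],L[b][0]-L[a][0])[0]
    cr=[C('end','left'),C('end','right')]; e=np.mean(cr,0)
    print('   corners',np.ravel(cr),'width',np.linalg.norm(cr[0]-cr[1]),'end',e,'to go outward %.1f lateral(left+) %.1f mm'%((mid-e)@ux*1e3,(mid-e)@wl*1e3))
E
python3 chk.py .506 -.0465 103.4
```

```text
t 12.35 [ 0.5588 -0.2572  0.1319] [0.4161 0.7817 3.8862] 0.01054751333128294
top tips [0.5394 0.0607 0.4027 0.0275] sep 0.14067703623865793 heading lamp x 103.66458100583404 {'end': 13.47, 'left': 103.8, 'right': 103.17}
   corners [ 0.4548 -0.0597  0.5545 -0.0358] width 0.10250258 end [ 0.5046 -0.0478] to go outward 97.2 lateral(left+) 10.9 mm
scene tips [0.5394 0.0576 0.4031 0.023 ] sep 0.14062431054513705 heading lamp x 104.21728779546665 {'end': 13.52, 'left': 103.34, 'right': 101.94}
   corners [ 0.458  -0.0616  0.5663 -0.0356] width 0.111449435 end [ 0.5122 -0.0486] to go outward 96.2 lateral(left+) 17.8 mm
```

Request:
{"fn": "jog_arm", "kwargs": {"deltas": [[0,0,0,-0.05,-0.2,0.05,0],[0,0,0,-0.05,-0.4,0.05,0],[0,0,0,-0.05,-0.5,0,0],[0,0,-0.003,-0.05,-0.5,0,0],[0,0,-0.004,-0.05,-0.5,0,0],[0,0,0,-0.05,-0.5,0,0],[0,0,0,-0.05,-0.4,0,0],[0,0,0,-0.05,-0.2,0,0],[0,0,0,0,0,0,0],[0,0,0,0,0,0,0]]}}

```text
t: 13.28
tool_pos: [0.5479, -0.2278, 0.1319]
tool_rot: [3.116, 0.38, 0.004]
contact_force: [0.9, -3.3, 7.0]
opening: 0.011
```

```bash
python3 chk.py .495 -.017 103.9
```

```text
t 13.2833 [ 0.5479 -0.2278  0.1319] [ 0.8859 -3.2987  7.016 ] 0.010953901085042713
top tips [0.5394 0.0607 0.4026 0.0271] sep 0.14082859398355288 heading lamp x 103.83217604215147 {'end': 174.28, 'left': 105.24, 'right': 103.79}
   corners [ 0.4337 -0.0001  0.5429 -0.0111] width 0.10971326 end [ 0.4883 -0.0056] to go outward 52.2 lateral(left+) 4.9 mm
scene tips [0.5394 0.0576 0.403  0.0233] sep 0.14065923536705804 heading lamp x 104.08218548142843 {'end': 14.01, 'left': 104.0, 'right': 99.82}
   corners [ 0.445  -0.033   0.5555 -0.0054] width 0.113850825 end [ 0.5002 -0.0192] to go outward 64.9 lateral(left+) 13.7 mm
```

Request:
{"fn": "jog_arm", "kwargs": {"deltas": [[0,0,0,-0.05,-0.3,0,0],[0,0,0,-0.05,-0.5,0,0],[0,0,0,-0.06,-0.6,0,0],[0,0,0,-0.06,-0.6,0,0],[0,0,0,-0.06,-0.6,0,0],[0,0,0,-0.06,-0.6,0,0],[0,0,0,-0.06,-0.6,0,0],[0,0,0,-0.05,-0.6,0,0],[0,0,0,-0.05,-0.5,0,0],[0,0,0,-0.05,-0.3,0,0],[0,0,0,0,0,0,0],[0,0,0,0,0,0,0]]}}

```text
t: 14.38
tool_pos: [0.5302, -0.1787, 0.1319]
tool_rot: [3.115, 0.38, 0.004]
contact_force: [1.0, -2.0, 8.1]
opening: 0.0109
```

```bash
python3 go.py .5 0 .13 13.9;python3 chk.py .4735 .034 103.9
python3 - <<'E'
import cv2,numpy as np
A=cv2.imread('pics/chk_scene.png')[150:290,260:420];B=cv2.imread('pics/chk_top.png')[225:325,255:375]
cv2.imwrite('pics/f1.png',np.hstack([cv2.resize(A,(400,350)),cv2.resize(B,(400,350))]))
E
```

```text
t 14.3833 pos [ 0.5302 -0.1787  0.1319] F [ 1.0207 -2.039   8.0763] open 0.010862017011680436 q [-0.4575  0.0019  1.8749 -0.0012  1.2609  0.8707]
turn [ 0.0034 -0.0023  0.0004] shift cm [  1.3619 -18.0691   0.1933]
t 14.3833 [ 0.5302 -0.1787  0.1319] [ 1.0207 -2.039   8.0763] 0.010862017011680436
top tips [0.5394 0.0607 0.4022 0.0271] sep 0.1412131775598523 heading lamp x 103.78972747824874 {'end': 14.05, 'left': 105.79, 'right': 103.93}
   corners [0.4187 0.0376 0.5188 0.0627] width 0.1032194 end [0.4688 0.0501] to go outward -6.5 lateral(left+) -0.5 mm
scene tips [0.5405 0.058  0.4029 0.0229] sep 0.14202270678271464 heading lamp x 104.3283053368996 {'end': 13.91, 'left': 103.54, 'right': 109.93}
   corners [0.4278 0.0165 0.5237 0.0402] width 0.098799035 end [0.4758 0.0283] to go outward 12.8 lateral(left+) 1.0 mm
```

View pics/f1.png

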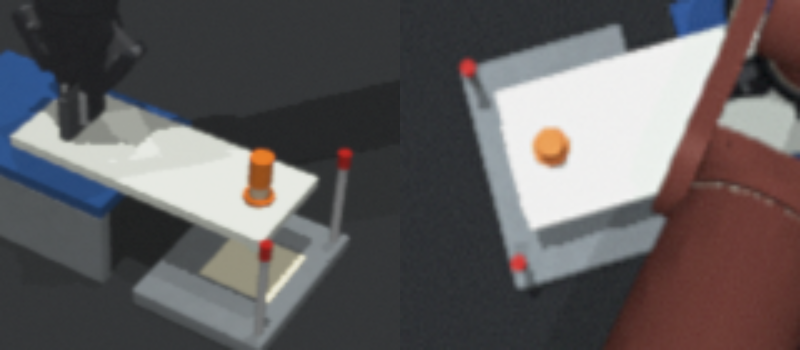

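Request:
{"fn": "jog_arm", "kwargs": {"deltas": [[0,0,0,-0.03,-0.2,0,0],[0,0,0,-0.03,-0.3,0,0],[0,0,0,-0.03,-0.4,0,0],[0,0,0,-0.02,-0.2,0,0],[0,0,0,0,-0.15,0,0],[0,0,0,0,0,0,0],[0,0,0,0,0,0,0]]}}

```text
t: 15.07
tool_pos: [0.5263, -0.1674, 0.132]
tool_rot: [3.114, 0.38, 0.004]
contact_force: [0.6, -3.7, 7.3]
opening: 0.0108
```

```bash
sed -i 's/half=9/half=3.5/' chk.py; python3 chk.py .4715 .0415 103.9
python3 - <<'E'
import cv2,numpy as np
A=cv2.imread('pics/chk_scene.png')[165:265,300:420];B=cv2.imread('pics/chk_top.png')[230:315,260:350]
cv2.imwrite('pics/f2.png',np.hstack([cv2.resize(A,(400,400)),cv2.resize(B,(400,400))]))
E
```

```text
t 15.0667 [ 0.5263 -0.1674  0.132 ] [ 0.5839 -3.7086  7.3466] 0.010823435701710384
top tips [0.5394 0.0607 0.4027 0.0275] sep 0.14067703623865793 heading lamp x 103.66458100583404 {'end': 13.52, 'left': 103.67, 'right': 103.88}
   corners [0.4215 0.0301 0.5197 0.0537] width 0.10095647 end [0.4706 0.0419] to go outward 2.1 lateral(left+) -0.9 mm
scene tips [0.5413 0.0583 0.4025 0.0228] sep 0.14327985707283714 heading lamp x 104.35724323970211 {'end': 13.8, 'left': 103.83, 'right': 103.99}
   corners [0.4238 0.0278 0.5215 0.0518] width 0.10056429 end [0.4727 0.0398] to go outward 0.9 lateral(left+) 0.5 mm
```

View pics/f2.png

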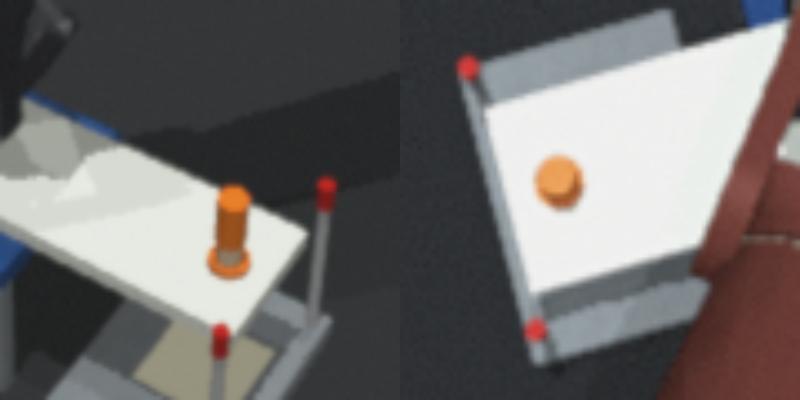

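Request:
{"fn": "jog_arm", "kwargs": {"deltas": [[0,0,0,0,-0.08,0,0],[0,0,0,0,-0.07,0,0],[0,0,0,0,0,0,0],[0,0,0,0,0,0,0],[0,0,0,0,0,0,0],[0,0,0,0,0,0,0]]}}

```text
t: 15.67
tool_pos: [0.526, -0.1662, 0.1321]
tool_rot: [3.113, 0.38, 0.005]
contact_force: [1.2, -5.3, 6.7]
opening: 0.0107
```

```bash
python3 chk.py .4710 .043 103.9
python3 - <<'E'
from m import *
I,D=grab('top');C=cloud('top',D)
m=roi(I,295,240,350,285)&(I.min(2)>190); P=C[m]; P=P[abs(P[:,2]-.1)<.02]
A=np.c_[P[:,:2],np.ones(len(P))];k=np.linalg.lstsq(A,P[:,2],rcond=None)[0]; print('board plane slopes deg',np.degrees(k[:2]),'z at end',k@[.471,.042,1],'at',k@[.52,-.1,1])
E
```

```text
t 15.6667 [ 0.526  -0.1662  0.1321] [ 1.2065 -5.344   6.6758] 0.01066852882527025
top tips [0.5394 0.0607 0.4026 0.0271] sep 0.14082859398355288 heading lamp x 103.83217604215147 {'end': 13.96, 'left': 104.05, 'right': 103.71}
   corners [0.4196 0.0361 0.5183 0.0607] width 0.101720184 end [0.4689 0.0484] to go outward -4.9 lateral(left+) -1.0 mm
scene tips [0.5413 0.0583 0.4029 0.0228] sep 0.1429427914043207 heading lamp x 104.40329353800162 {'end': 13.97, 'left': 103.92, 'right': 104.0}
   corners [0.4234 0.0291 0.5211 0.0534] width 0.10064916 end [0.4723 0.0412] to go outward -0.6 lateral(left+) 0.3 mm
board plane slopes deg [ 0.14029825 -0.2903721 ] z at end 0.09957938761035975 at 0.10041902104439532
```

Request:
{"fn": "jog_arm", "kwargs": {"deltas": [[0.003,0,0,0,0,0.05,0],[0.003,0,0,0,0,0.05,0],[0,0,0,0,0,0,0],[0,0,0,0,0,0,0],[0,0,0,0,0,0,0]]}}

```text
t: 16.23
tool_pos: [0.5261, -0.1664, 0.1319]
tool_rot: [-3.118, -0.381, -0.004]
contact_force: [-0.5, -3.7, 9.9]
opening: 0.0109
```

```bash
sed -i 's/half=3.5/half=2.5/' chk.py; python3 chk.py .4715 .0415 103.9; python3 go.py .526 -.1662 .132 13.9
python3 - <<'E'
from m import *
I,D=grab('top');C=cloud('top',D)
m=roi(I,295,240,350,285)&(I.min(2)>190); P=C[m]; P=P[abs(P[:,2]-.1)<.02]
A=np.c_[P[:,:2],np.ones(len(P))];k=np.linalg.lstsq(A,P[:,2],rcond=None)[0]; print('slopes deg',np.degrees(k[:2]),'z at end',k@[.471,.042,1],'at',k@[.52,-.1,1])
E
```

```text
t 16.2333 [ 0.5261 -0.1664  0.1319] [-0.4822 -3.6655  9.8853] 0.010944758606518933
top tips [0.5394 0.0607 0.4023 0.0275] sep 0.14108536686032563 heading lamp x 103.60162650498872 {'end': 14.09, 'left': 104.32, 'right': 103.88}
   corners [0.4209 0.0309 0.5192 0.0556] width 0.10136561 end [0.4701 0.0432] to go outward 0.7 lateral(left+) -0.9 mm
scene tips [0.5413 0.0583 0.4029 0.0229] sep 0.14293456420103534 heading lamp x 104.34690925510824 {'end': 13.62, 'left': 104.2, 'right': 103.86}
   corners [0.4229 0.0288 0.5214 0.0527] width 0.10143198 end [0.4722 0.0408] to go outward -0.1 lateral(left+) 0.1 mm
t 16.3333 pos [ 0.5261 -0.1664  0.1319] F [-0.3855 -4.411   9.5481] open 0.010972284273644823 q [-0.442  -0.0152  1.892   0.0017  1.2632  0.8854]
turn [-0.0003 -0.0022  0.0003] shift cm [-0.0005 -0.0191 -0.0141]
slopes deg [-0.04285454  0.08330658] z at end 0.10035194273373915 at 0.10010882871694524
```

```bash
python3 -c "
from station import ctrl
print(ctrl.finish_job())"
```

```text
the job is handed in; nothing more can be done
None
```

I put the orange tube in the board's hole and let go of it. Then I slid the board out to the mark by its grip, and handed the job in at about 16.4 s of the 48 s with the gripper still holding it at 100 N.

**Last checks:**
- **Outward position:** the top camera put the board's end 0.7 mm short of the mark, and the scene camera 0.1 mm past it.
- **Sideways position:** the top camera showed it 0.9 mm off to one side, the scene camera 0.1 mm. Both are within the 2 mm calibration.
- **Squareness:** the board's edges measured about 103.9–104.3° and the lamp's axis 103.6–104.3°, so it is square within about half a degree.
- **Flatness:** the board's slope was under 0.1°, with its top at 100 mm. It had sagged about 0.3° just before, so I levelled it with a small tilt and a push of about 10 N down.
- **Tube:** the last picture I viewed, about 1.5 mm of sliding before the end, showed it upright with its collar on the board. I did not look again after that.

**Checks that disagreed:**
- **Board edge:** several top-view end readings locked onto the lamp's plate or window instead of the board. I threw those out and used the scene view and the measured tool travel instead.
- **Hole position:** before the insertion the two cameras differed by about 4 mm. I went by the scene view, and the tube went in freely.

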